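Set the sprung stock stand to its length mark and lock it

TASK

One of the two stock stands beside the fixture is still unlocked with its sprung leg standing too long. Grip that leg, press it down until the ring groove round it is level with the top of the cam ring, and with the leg held there swing the stand's cam lever round counter-clockwise (seen from above) to its closed stop without letting the leg stray from the mark or leave your grip. Finish still gripping the leg at the mark with the lever fully closed, and leave the other things on the bench where they are.

Things in the scene. Friction and masses are not known exactly. Their poses are not given: they have to be found in the camera images.
- stand: The stand to be set, fixed to the bench: round grey foot 110 mm across, 13 mm high; aluminium outer tube 46 mm across; black fixed collar 58 mm across, 53 to 63 mm above the bench; above it the black knurled cam ring. Origin on the leg's vertical axis at bench height, z up; the cam lever points along +x of this body when fully open.
- collar_top (a point): Centre of the cam ring's top face, on the leg's axis, 80 mm above the bench. The cam ring is 58 mm across, 64 to 80 mm above the bench, concentric with the leg. The leg's groove must come to this height.
- sliding_leg: Steel inner leg, a round bar 26 mm in diameter, vertical; it slides up and down and turns freely about its own axis, so it may turn with the gripper. Origin on the axis at the centre of its black ring groove (3 mm wide), z up. The bare bar reaches from below the groove to 46 mm above it; there sits a round cap 36 mm across, its top 60 mm above the groove.
- leg_mark (a point): The length mark: centre of the leg's groove, same point as the leg's origin. If the fingertips end 3 to 8 mm above the groove, then with the leg at its mark they are just above the cam ring and beside the lever blade; turning the gripper about the leg's axis lets the side of a finger sweep the lever round while the leg stays gripped.
- leg_slide (a joint): Height of the groove above the cam ring's top face in m: 0 = level (at the mark), positive = leg too long. Range -0.016 to 0.042, starts 0.028 to 0.042. Drag 2.5 N and a lifting spring of 120 N/m: unlocked, the gripped leg takes about 8 N downward at 0, and rises some 20 mm when let go. Once the lever is closed the leg is clamped.
- cam_lever (a joint): Angle of the cam ring with its lever in rad, about the vertical leg axis, counter-clockwise from above: 0 = fully open, 1.05 = closed stop. Starts between 0 and 0.25. It stays where it is left, turns with about 0.1 N m, somewhat stiffer over the last third where the cam clamps the leg.
- lever_tip (a point): Upright rounded end of the lever, 69 mm from the leg's axis, this point 89 mm above the bench. The lever is an upright steel blade 7 mm thick standing on the cam ring from 80 to 98 mm above the bench; it runs radially from 17 mm to 69 mm from the leg's axis and ends in an upright black bar 14 mm across.
- set_stand: The other stand, an identical twin that is already set and locked (groove level with its ring, lever closed), all fixed. Origin on its axis at bench height. Leave it.
- nest: Fixture block between the stands, fixed: 130 x 110 mm foot, 100 x 80 mm steel top 140 mm above the bench with a stop strip to 152 mm. Origin at bench height under its centre.
- stock_bar: Loose aluminium flat bar 30 x 520 x 10 mm lying along its y axis beyond the fixture. Origin under its centre. Leave it.
- caliper_case: Loose black plastic case 85 x 235 x 29 mm, long along its y. Origin under its centre. Leave it.
- oil_bottle: Loose clear bottle 52 mm across, 130 mm high. Origin under its centre. Leave it.
- screwdriver: Loose screwdriver lying along its x axis. Leave it.

How it is judged (in metres and radians):
On the way, in this order (a step that is already met when the one before it is completed fails the run):
1. the leg is gripped and held at its length mark (groove within 4 mm of the ring's top) with the cam lever not yet closing (under 0.5 rad) (value of joint leg_slide between -0.004 and 0.004 m and contact force between the fingers and sliding_leg above 3 N and value of joint cam_lever below 0.5 rad), for 0.2 s.
2. the cam lever is swung to its closed stop with the leg gripped at the mark (value of joint cam_lever above 0.97 rad and value of joint leg_slide between -0.004 and 0.004 m and contact force between the fingers and sliding_leg above 3 N), for 0.2 s.
At the end, for the whole second after the job is handed in: the program finishes while holding: the fingers grip the leg with more than 3 N, its groove is within 4 mm of the cam ring's top and still, and the cam lever is closed to 0.97 rad or more (stop at 1.05) (all of step 2 and linear speed of sliding_leg below 0.01 m/s); the arm keeps its last pose, push and grip.
It fails at once if the cam lever is closed (past 0.6 rad) while the leg is more than 6 mm off its mark or not in the fingers' grip (value of joint cam_lever above 0.6 rad and (value of joint leg_slide above 0.006 m or value of joint leg_slide below -0.006 m or contact force between the fingers and sliding_leg below 1 N)).
It fails at once if one of the loose things on the bench is moved by more than 20 mm (distance of any of stock_bar, caliper_case, oil_bottle, screwdriver from where it was at the start of the episode above 0.02 m).
It also fails if it takes over 38 s, if anything falls off the work surface, if the arm or the gripper's body presses on something with over 40 N, if the wrist force passes 120 N, or if a joint passes its speed limit or range.

ROBOT

A 6-joint arm with a two-finger parallel gripper is mounted at the origin on the work surface. World frame = base frame: x ahead of the robot, y to its left, z up, the work surface at z = 0. Lengths are in mm, angles in rad, forces in N, time in s.
With the tool pointing down it reaches from about 275 to 825 mm from the base axis. Payload 5.2 kg.
Tool frame: the origin (TCP) lies at the very end of the fingers, on their centre line; the grasp point (between the pads) lies 19 mm behind it; z points along the fingers, y is the line along which they close (so a half turn about z gives the same grasp; the last joint's range is limited). The gripper opens to 93 mm and grips with 3 to 60 N. Pads are 15 mm wide; open, the fingers measure 128 mm over their backs; the gripper's body (75 mm by 188 mm) begins 65 mm behind the grasp point.
Start: joints at [1.08, 0.259, 1.535, -0, 1.348, -0.203], TCP at [156.092, 527.39, 218.653] pointing down, gripper open.
Joint ranges: [-3.14, 3.14], [-0.91, 2.08], [0.19, 2.58], [-1.22, 4.36], [0.22, 2.71], [-3.12, 3.12]. Speed limits (rad/s): [2.57, 2.57, 3.14, 3.14, 3.14, 3.14].

INTERFACE

Orientations are given as a unit quaternion [w, x, y, z].
In Python, from station import r gives the robot as it stands.
- The arm moves only by the tool apply_moves, never from a script. Its argument "deltas" is a list of rows, each an object of numbers: "hand": the finger opening in mm, from 0 to 93; "x", "y", "z": the shift along the world's x, y, z in mm; "yaw": the turn about the world's z in rad. A call has 1 to 5 rows; each row is the pose to reach, as a shift and turn from the pose commanded when the call began; what a row does not reach only later rows make up. A row lasts 1/8 s, in which the tool goes at most 62.5 mm and 10.7 degrees, less where a joint would pass 70% of its speed; a pose out of reach is approached as far as the arm can. A call with a gripper value outside its range is refused whole. The fingers move at their own pace and stop on an object; "force" is the grip in N (left out, the last holds). Time passes only in rows, so rows that repeat a pose let the fingers close. It gives the time, the measured TCP pose, the force, the opening and the grip force at its end, in the units of the state.
- r.read_state(): the state, without advancing time (a new reading comes with each control period).
- r.grab_frame(name): name is "side" or "top"; returns a dict with "color" (480x640x3 uint8, red, green, blue), "vfov" (degrees; the focal length in pixels is half the picture's height over the tangent of half this angle, whatever the lens; pixels are square), "cx", "cy" (the principal point, pixels), "D" ([k1, k2, p1, p2, k3] as OpenCV has them; the pictures are not rectified), "world_to_cam" (4x4, takes a point from world to camera coordinates). Camera axes: x right, y up, looking along -z (the intrinsics and any distortion apply to the point x, -y, -z); pixel columns grow to the right and rows downward; lengths in mm; the calibration is good to about 2 mm. A picture is of the moment at which its call begins. There is no depth.
- r.sign_off(): hands the job in; it is judged then, once.
The state is a dict: "t": time; "joint_positions": joint angles; "joint_velocities": joint speeds; "joint_torque": joint torques, N m; "position": TCP position; "ee_rot": TCP orientation; "force": force on the tool from outside, world axes, zero at the start; "ft_torque": the same for the moment, N m; "finger_gap": finger opening in mm; "gripper_force": force on a finger pad.
Only numpy, scipy, OpenCV 4.12 (cv2) and the standard library are available. Lean on these libraries where they do the work, as an engineer would, in place of code of your own. Each camera call takes 0.05 s, during which the arm holds its last target. There are 200 camera calls.

## Working session

There is one attempt and no reset: what is moved stays moved. The work goes in short steps, Python scripts to look and compute and a tool call to move; the robot and the scene stay as the last step left them, time stands still between calls to the robot, and variables do not carry over. Pictures are saved under pics/ and viewed, at most 10 in all, crops included, and the job is handed in when it is done.

Besides the shell and the picture viewer there is one more tool, called after ">>>" in YAML: its name, and indented under it one key for each argument. apply_moves: Moves the arm, as the interface text tells. Its arguments: {"type":"object","properties":{"deltas":{"type":"array","items":{"type":"object","properties":{"hand":{"type":"number"},"x":{"type":"number"},"y":{"type":"number"},"z":{"type":"number"},"yaw":{"type":"number"}}}},"force":{"type":"number"}},"required":["deltas"]}

```bash
mkdir -p pics; cat > h.py <<'E'
import numpy as np, cv2
from station import r
def K(f):
    h=f["color"].shape[0]; F=h/2/np.tan(np.radians(f["vfov"])/2)
    return np.array([[F,0,f["cx"]],[0,F,f["cy"]],[0,0,1.]])
def ray(f,uv):
    n=cv2.undistortPoints(np.array([[uv]],float),K(f),np.array(f["D"],float))[0,0]
    M=np.array(f["world_to_cam"]); R=M[:3,:3]; o=-R.T@M[:3,3]
    return o,R.T@np.array([n[0],-n[1],-1.])
def onz(f,uv,z):
    o,d=ray(f,uv); return o+d*(z-o[2])/d[2]
def proj(f,p):
    M=np.array(f["world_to_cam"]); c=M[:3,:3]@np.array(p,float)+M[:3,3]
    return cv2.projectPoints(np.array([[c[0],-c[1],-c[2]]]),np.zeros(3),np.zeros(3),K(f),np.array(f["D"],float))[0][0,0]
def save(f,n,crop=None,s=1):
    im=cv2.cvtColor(f["color"],cv2.COLOR_RGB2BGR)
    if crop: a,b,c,d=crop; im=im[b:d,a:c]
    cv2.imwrite("pics/"+n,cv2.resize(im,None,fx=s,fy=s,interpolation=cv2.INTER_CUBIC))
E
python3 - <<'E'
from h import *
import pickle
for n in("top","side"):
    f=r.grab_frame(n); save(f,n+"1.png"); pickle.dump(f,open(n+"1.pkl","wb")); M=np.array(f["world_to_cam"]); print(n,-M[:3,:3].T@M[:3,3],f["vfov"],f["D"])
print(r.read_state())
E
```

```text
top [ 519.3861668   -18.51053413 1186.31945379] 42.618211309819976 [0.02730183 0.         0.         0.         0.        ]
side [243.956379   782.29083535 587.01955767] 42.910781938612836 [-0.02216656  0.          0.          0.          0.        ]
{'t': 0.1, 'joint_positions': array([ 1.08019617e+00,  2.59243966e-01,  1.53595821e+00, -7.22853550e-06,
        1.34800530e+00, -2.02809912e-01]), 'joint_velocities': array([ 0.00030632, -0.00270082, -0.00217265,  0.00097942, -0.00043707,
        0.00105499]), 'joint_torque': array([ 2.20951246e-03, -4.38209188e+01, -2.84649485e+01,  7.20141269e-02,
        3.60600720e-02, -7.28973873e-05]), 'position': array([155.8591726 , 526.94518249, 217.92111497]), 'ee_rot': array([-2.71044733e-04,  1.43398218e-01,  9.89664741e-01, -7.60566815e-04]), 'force': array([ 0.04568799, -0.46454   , -0.81850174]), 'ft_torque': array([-0.03722743, -0.06134463, -0.02007108]), 'gripper_force': 0.0, 'finger_gap': 92.9546086207608}
```

View pics/top1.png

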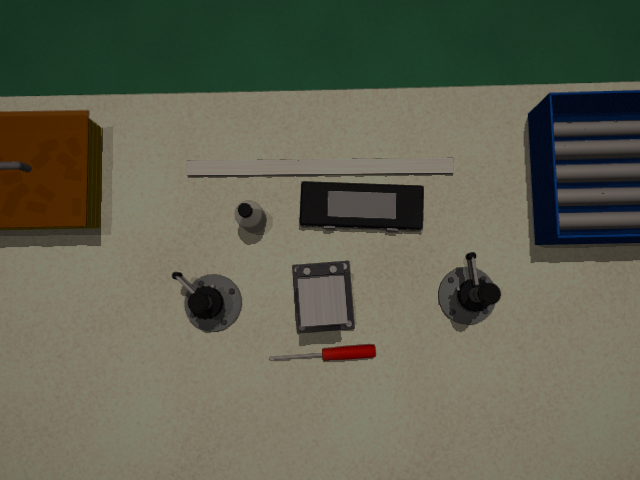

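View pics/side1.png

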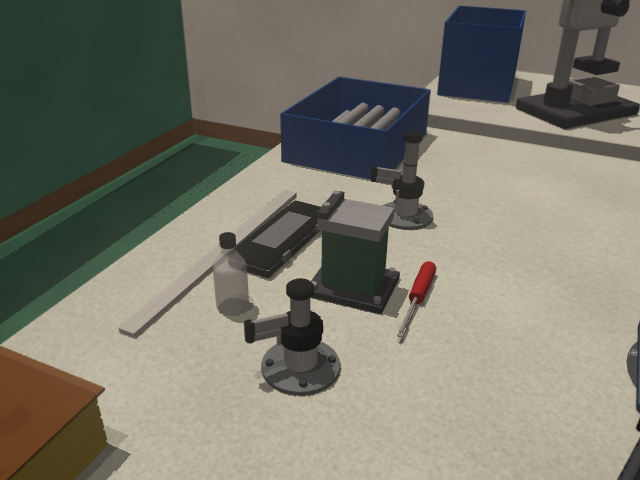

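Top view: the right stand (foot about (467,296), cap (488,293), lever tip (471,256)) has the long leg. The side view agrees: its groove, near (410,165), is well above the ring. The left stand is set.

```bash
python3 - <<'E'
from h import *
import pickle
t=pickle.load(open("top1.pkl","rb")); s=pickle.load(open("side1.pkl","rb"))
save(t,"c1.png",(430,245,510,330),7); save(s,"c2.png",(365,125,445,235),5)
for uv,z in(((467,296),6),((488,293),175),((471,256),98)): print(uv,onz(t,uv,z))
E
```

```text
(467, 296) [ 535.69649075 -276.47903331    6.        ]
(488, 293) [ 537.62873423 -273.69867665  175.        ]
(471, 256) [ 604.53726748 -266.52702725   98.        ]
```

View pics/c1.png

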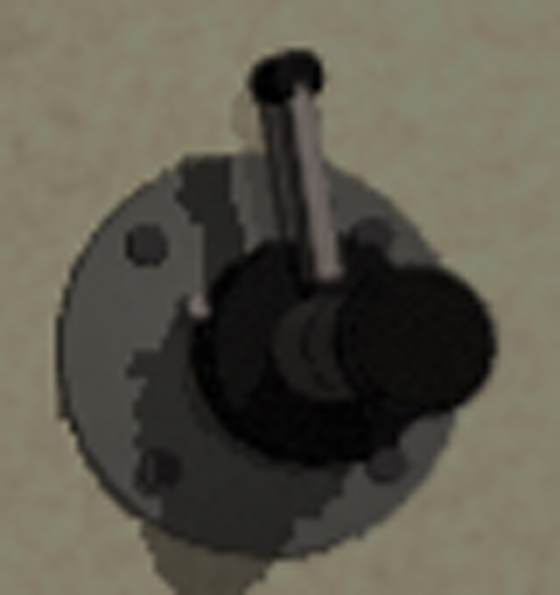

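View pics/c2.png

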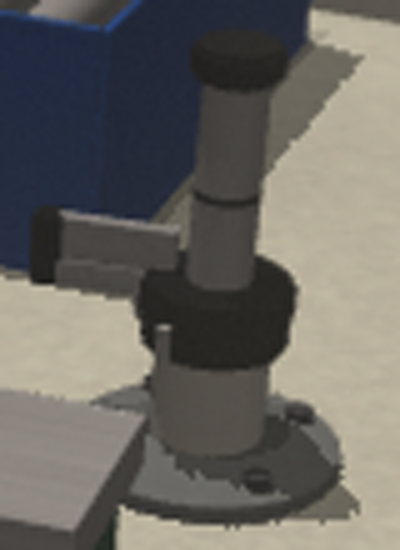

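```bash
python3 - <<'E'
from h import *
import pickle
from scipy.optimize import least_squares
t=pickle.load(open("top1.pkl","rb")); s=pickle.load(open("side1.pkl","rb"))
T=lambda u,v:np.array([430+u/7-.43,245+v/7-.43]); S=lambda u,v:np.array([365+u/5-.4,125+v/5-.4])
obs=[(t,T(256,355),lambda x,y,g:(x,y,12)),(t,T(417,339),lambda x,y,g:(x,y,80+g+60)),
(s,S(227.5,195),lambda x,y,g:(x,y,80+g)),(s,S(239,45),lambda x,y,g:(x,y,80+g+60)),(s,S(218,272),lambda x,y,g:(x,y,80))]
F=lambda p:np.concatenate([proj(f,q(*p))-o for f,o,q in obs])
k=least_squares(F,[536,-275,35]); print(k.x,k.fun.round(1))
for z in(98,):
  p=onz(t,T(298,72),z); d=p-np.r_[k.x[:2],0]; print(p,np.hypot(*d[:2]),np.arctan2(d[1],d[0]))
# twin lever direction, nest
for uv,z in(((177,275),98),((205,302),140),((178.5,276),98)): print(onz(t,uv,z))
st=r.read_state(); q=st["ee_rot"]
from scipy.spatial.transform import Rotation as Ro
print(Ro.from_quat([q[1],q[2],q[3],q[0]]).as_matrix().round(3), onz(t,(323,300),152))
E
```

```text
[ 536.58410168 -275.10210732   33.62034154] [ 0.8  0.2 -0.5  0.6 -0.6 -0.4 -0.2  0.1 -0.2  0.1]
[ 606.52279581 -268.61824088   98.        ] 70.23860377349051 0.09244361804135937
[581.00294431 253.98662568  98.        ]
[531.92002352 195.57444298 140.        ]
[579.17810718 251.31216118  98.        ]
[[-0.959  0.284 -0.001]
 [ 0.284  0.959 -0.001]
 [ 0.    -0.002 -1.   ]] [531.34623257  -4.67093672 152.        ]
```

>>> apply_moves:
  deltas:
    - {"x":20,"y":-45,"z":30,"yaw":-0.14,"hand":93}
    - {"x":45,"y":-98,"z":35,"yaw":-0.28}
    - {"x":70,"y":-151,"z":35,"yaw":-0.42}
    - {"x":95,"y":-204,"z":35,"yaw":-0.56}
    - {"x":120,"y":-257,"z":35,"yaw":-0.7}

```text
schema error: expected keys hand, x, y, z, yaw
```

>>> apply_moves:
  deltas:
    - {"x":25,"y":-54,"z":0,"yaw":-0.14}
    - {"x":50,"y":-108,"z":0,"yaw":-0.28}
    - {"x":75,"y":-162,"z":0,"yaw":-0.42}
    - {"x":100,"y":-216,"z":0,"yaw":-0.56}
    - {"x":125,"y":-270,"z":0,"yaw":-0.7}

```text
schema error: expected keys hand, x, y, z, yaw
```

>>> apply_moves:
  deltas:
    - {"x":26,"y":-54,"z":0,"yaw":-0.14}
    - {"x":52,"y":-108,"z":0,"yaw":-0.28}
    - {"x":80,"y":-162,"z":0,"yaw":-0.42}
    - {"x":108,"y":-218,"z":0,"yaw":-0.56}
    - {"x":135,"y":-275,"z":0,"yaw":-0.68}

```text
schema error: expected keys hand, x, y, z, yaw
```

>>> apply_moves:
  deltas:
    - {"x":20,"y":-45,"z":30,"yaw":-0.14,"hand":93}
    - {"x":45,"y":-98,"z":35,"yaw":-0.28,"hand":93}
    - {"x":70,"y":-151,"z":35,"yaw":-0.42,"hand":93}
    - {"x":95,"y":-204,"z":35,"yaw":-0.56,"hand":93}
    - {"x":120,"y":-257,"z":35,"yaw":-0.7,"hand":93}

```text
t: 0.72
position: [276.3, 268.7, 253.5]
ee_rot: [0.0, 0.476, 0.88, 0.0]
force: [0.9, -0.4, 0.3]
finger_gap: 93.1
gripper_force: 0.0
```

>>> apply_moves:
  deltas:
    - {"x":25,"y":-54,"z":0,"yaw":-0.14,"hand":93}
    - {"x":50,"y":-108,"z":0,"yaw":-0.28,"hand":93}
    - {"x":75,"y":-162,"z":0,"yaw":-0.42,"hand":93}
    - {"x":100,"y":-216,"z":0,"yaw":-0.56,"hand":93}
    - {"x":125,"y":-270,"z":0,"yaw":-0.7,"hand":93}

```text
t: 1.35
position: [401.4, -1.5, 253.6]
ee_rot: [-0.0, 0.749, 0.663, 0.0]
force: [1.6, -0.3, 0.1]
finger_gap: 92.9
gripper_force: 0.0
```

>>> apply_moves:
  deltas:
    - {"x":26,"y":-54,"z":0,"yaw":-0.14,"hand":93}
    - {"x":52,"y":-108,"z":0,"yaw":-0.28,"hand":93}
    - {"x":80,"y":-162,"z":0,"yaw":-0.42,"hand":93}
    - {"x":108,"y":-218,"z":0,"yaw":-0.56,"hand":93}
    - {"x":135,"y":-275,"z":0,"yaw":-0.68,"hand":93}

```text
t: 1.98
position: [536.3, -275.8, 253.1]
ee_rot: [-0.0, 0.927, 0.375, -0.0]
force: [0.6, 0.1, 0.3]
finger_gap: 92.9
gripper_force: 0.0
```

>>> apply_moves:
  deltas:
    - {"x":0,"y":1,"z":-45,"yaw":0,"hand":93}
    - {"x":0,"y":1,"z":-90,"yaw":0,"hand":93}
    - {"x":0,"y":1,"z":-120,"yaw":0,"hand":93}
    - {"x":0,"y":1,"z":-134,"yaw":0,"hand":93}
    - {"x":0,"y":1,"z":-134,"yaw":0,"hand":93}

```text
t: 2.6
position: [535.5, -272.7, 119.0]
ee_rot: [-0.001, 0.926, 0.377, -0.0]
force: [-1.0, -0.4, 0.1]
finger_gap: 93.2
gripper_force: 0.0
```

```bash
python3 - <<'E'
from h import *
f=r.grab_frame("side"); save(f,"s2.png",(345,65,475,235),3.5)
E
```

```text
(no output)
```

View pics/s2.png

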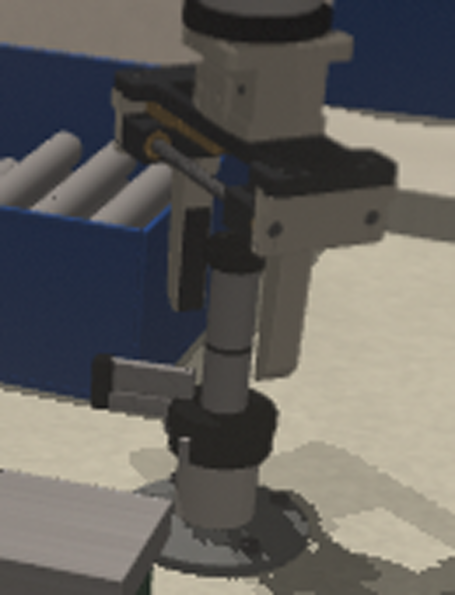

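The leg stands between the open fingers, with the tips (185,308) and (275,378) averaging just above the groove at (228,350). Closing now.

>>> apply_moves:
  deltas:
    - {"x":0,"y":0,"z":0,"yaw":0,"hand":20}
    - {"x":0,"y":0,"z":0,"yaw":0,"hand":20}
    - {"x":0,"y":0,"z":0,"yaw":0,"hand":20}
    - {"x":0,"y":0,"z":0,"yaw":0,"hand":20}
    - {"x":0,"y":0,"z":0,"yaw":0,"hand":20}
  force: 40

```text
t: 3.28
position: [535.8, -273.0, 119.7]
ee_rot: [0.0, 0.926, 0.377, 0.0]
force: [-0.4, 0.6, 0.8]
finger_gap: 47.7
gripper_force: 0.0
```

```bash
python3 - <<'E'
from h import *
s=r.read_state();print(s["position"],s["force"],s["finger_gap"],s["gripper_force"],s["ft_torque"])
E
```

```text
[ 535.81578841 -272.98685861  119.70882015] [-0.40316941  0.63394195  0.80879036] 47.721218815899284 0.0 [-0.05377798  0.13705955 -0.06526709]
```

>>> apply_moves:
  deltas:
    - {"x":0,"y":-1,"z":0,"yaw":0,"hand":20}
    - {"x":0,"y":-1,"z":0,"yaw":0,"hand":20}
    - {"x":0,"y":-1,"z":0,"yaw":0,"hand":20}
    - {"x":0,"y":-1,"z":0,"yaw":0,"hand":20}
    - {"x":0,"y":-1,"z":0,"yaw":0,"hand":20}
  force: 40

```text
t: 3.9
position: [536.3, -274.5, 119.8]
ee_rot: [0.001, 0.926, 0.377, 0.0]
force: [2.9, -3.8, -1.6]
finger_gap: 34.5
gripper_force: 40.0
```

>>> apply_moves:
  deltas:
    - {"x":0,"y":0,"z":0,"yaw":0,"hand":20}
    - {"x":0,"y":0,"z":0,"yaw":0,"hand":20}
    - {"x":0,"y":0,"z":0,"yaw":0,"hand":20}
  force: 40

```text
t: 4.28
position: [536.2, -274.5, 119.8]
ee_rot: [0.001, 0.926, 0.377, 0.0]
force: [3.7, -3.9, -1.3]
finger_gap: 34.5
gripper_force: 40.0
```

```bash
python3 - <<'E'
from h import *
f=r.grab_frame("side"); save(f,"s3.png",(360,85,460,205),5)
E
```

```text
(no output)
```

View pics/s3.png

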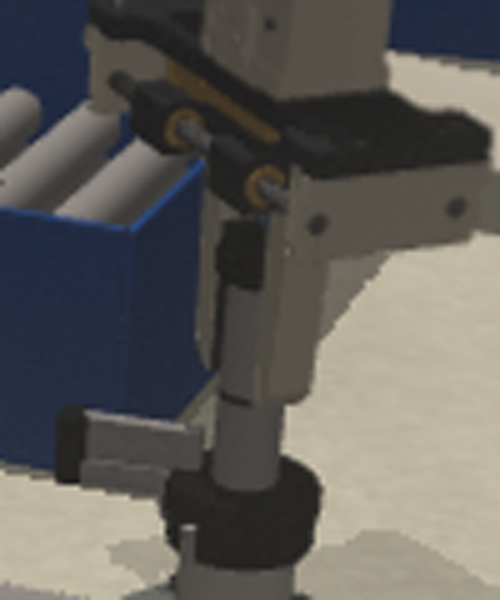

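The fingers close at a 34.5 mm gap, so they are holding the leg by its 36 mm cap. That cap belongs to the leg, so the grip is on the leg. The groove at (237,400) shows just below the tips. Pressing down next.

>>> apply_moves:
  deltas:
    - {"x":0,"y":0,"z":-8,"yaw":0,"hand":20}
    - {"x":0,"y":0,"z":-16,"yaw":0,"hand":20}
    - {"x":0,"y":0,"z":-24,"yaw":0,"hand":20}
    - {"x":0,"y":0,"z":-30,"yaw":0,"hand":20}
    - {"x":0,"y":0,"z":-30,"yaw":0,"hand":20}
  force: 45

```text
t: 4.95
position: [536.3, -274.4, 89.2]
ee_rot: [0.001, 0.926, 0.377, 0.0]
force: [3.3, -3.1, 1.5]
finger_gap: 34.8
gripper_force: 45.0
```

```bash
python3 - <<'E'
from h import *
import pickle
f=r.grab_frame("side"); pickle.dump(f,open("s4.pkl","wb")); save(f,"s4.png",(370,125,440,195),8)
for z in(140,83.6,80):print(z,proj(f,(536.6,-275.1,z)))
E
```

```text
140 [410.64572215 150.44442691]
83.6 [408.18144244 177.44974929]
80 [408.02789523 179.12975352]
```

View pics/s4.png

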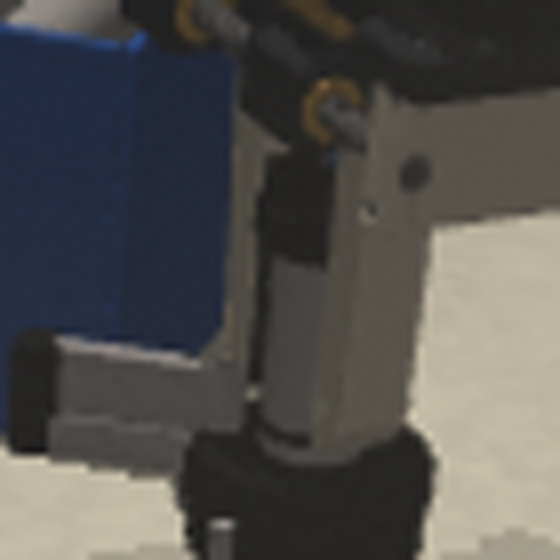

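The leg came down with the grip. The groove is at (283,436) in the crop and the ring edge is at about 455, so roughly 4 mm remain. I'll measure it on grey profiles.

```bash
python3 - <<'E'
from h import *
import pickle
f=pickle.load(open("s4.pkl","rb")); g=f["color"].mean(2)
print(g[174:188,402:414].round().astype(int))
# predicted front-surface points for groove/ring top on bar front
c=np.array([536.6,-275.1]); o,_=ray(f,(405,180)); d0=np.arctan2(*(o[:2]-c)[::-1])
for a in(-.4,0,.4):
  e=c+13*np.array([np.cos(d0+a),np.sin(d0+a)])
  print(a,[proj(f,(*e,z)).round(2) for z in(80,84,86)])
E
```

```text
[[73 64 66 67 69 70 70 77 75 74 74 83]
 [48 64 68 68 69 70 72 80 83 74 75 83]
 [46 64 67 69 68 70 70 80 83 74 78 82]
 [37 57 67 68 70 70 70 81 74 74 78 82]
 [41 39 51 68 70 70 70 74 74 74 83 81]
 [53 48 38 39 46 45 53 74 75 75 78 74]
 [47 65 57 57 43 38 45 74 72 72 72 72]
 [38 58 67 68 68 69 70 73 71 72 71 70]
 [37 38 44 59 70 71 72 71 71 71 71 59]
 [37 36 37 38 39 45 44 45 45 45 40 39]
 [43 41 37 38 38 39 37 38 38 36 38 38]
 [41 40 40 41 37 38 37 38 37 36 37 38]
 [38 39 39 41 37 39 39 38 37 38 37 37]
 [37 37 36 39 38 38 39 38 37 38 37 37]]
-0.4 [array([405.16, 181.52]), array([405.33, 179.65]), array([405.41, 178.7 ])]
0 [array([407.77, 181.96]), array([407.94, 180.08]), array([408.03, 179.13])]
0.4 [array([410.42, 181.94]), array([410.6 , 180.06]), array([410.69, 179.12])]
```

```bash
python3 - <<'E'
from h import *
import pickle
f=pickle.load(open("side1.pkl","rb")); g=f["color"].mean(2)
print(g[159:186,402:418].round().astype(int))
c=np.array([536.6,-275.1]); o,_=ray(f,(405,180)); d0=np.arctan2(*(o[:2]-c)[::-1])
for a in(-.4,0,.4):
  e=c+13*np.array([np.cos(d0+a),np.sin(d0+a)])
  print(a,[proj(f,(*e,z)).round(2) for z in(80,110,114)])
# twin
t=pickle.load(open("top1.pkl","rb")); p=onz(t,(205,302),140); print(p,proj(f,(*p[:2],80)))
print(g[295:332,298:306].round().astype(int))
E
```

```text
[[ 46  58  70  71  67  68  69  70  70  68  70  70  68  66  66  73]
 [ 60  79  71  71  69  69  69  71  70  70  69  69  68  67  66  80]
 [ 78  75  71  71  70  68  69  70  71  71  69  70  69  67  69 114]
 [ 77  66  71  70  69  69  71  70  71  70  69  70  67  67  68 117]
 [ 78  63  46  62  69  69  70  70  70  71  69  69  68  66  68 109]
 [ 99  80  40  39  45  60  61  70  72  71  69  68  58  50  51 131]
 [100  82  66  54  41  38  40  42  41  41  41  41  40  39  57 141]
 [ 99  73  71  64  67  65  58  51  49  49  50  51  58  64  73 166]
 [100  78  72  68  68  67  67  67  70  68  70  68  67  66  74 169]
 [102  80  72  69  69  67  67  70  71  70  70  70  67  67  93 172]
 [103  69  70  70  70  68  68  69  72  70  71  69  68  67  93 172]
 [100  71  71  69  69  68  68  69  71  72  71  69  67  67  94 171]
 [103  71  71  69  69  69  70  70  71  71  70  68  67  69 115 169]
 [ 95  71  70  69  70  70  71  71  71  71  70  69  66  68 118 170]
 [ 94  72  72  70  68  70  70  71  71  72  71  69  67  70 146 175]
 [ 78  72  71  70  70  71  70  71  71  71  71  69  67  69 145 172]
 [ 59  72  71  70  70  70  7
[... 1317 characters left out ...]
67 68 68 67 65 65 65 64]
 [67 68 67 67 66 65 66 64]
 [66 67 68 67 68 65 65 64]
 [67 68 68 66 66 65 66 64]
 [67 67 67 67 66 65 64 64]
 [66 66 67 67 65 64 65 64]
 [66 66 67 67 66 65 65 63]
 [67 66 68 66 65 64 65 64]
 [67 66 67 67 66 65 64 63]
 [66 66 68 67 66 64 65 64]
 [67 66 66 67 66 64 66 64]
 [67 66 68 67 66 64 64 63]
 [67 66 67 67 65 64 64 63]
 [67 67 68 67 65 63 64 65]
 [66 66 67 66 65 64 64 64]
 [67 67 68 66 66 64 63 64]
 [69 66 66 67 65 64 65 64]
 [69 66 67 67 65 64 65 64]
 [68 68 68 68 66 64 64 63]
 [68 68 67 67 65 64 64 64]
 [67 67 68 65 66 63 63 43]
 [34 44 45 43 35 25 25 25]
 [25 25 26 25 27 26 23 25]
 [26 26 26 28 26 27 26 25]
 [25 26 26 26 24 26 26 27]
 [27 27 26 25 27 26 26 26]]
```

```bash
python3 - <<'E'
from h import *
import pickle
from scipy.optimize import least_squares
t=pickle.load(open("top1.pkl","rb"))
f=pickle.load(open("side1.pkl","rb")); g=f["color"].mean(2)
# twin axis from top cap (205..) via dark blob, side cap via bar edges
print(g[318:332,286:316].round().astype(int))
print(g[303,284:318].round().astype(int), g[320,284:318].round().astype(int))
save(t,"c3.png",(165,260,250,340),7)
E
```

```text
[[68 67 46 36 50 66 64 66 64 64 67 66 67 66 67 67 65 64 64 63 63 61 61 58
  38 25 25 30 31 30]
 [67 65 46 36 51 67 64 65 64 66 66 66 67 67 68 67 65 63 64 65 63 61 60 58
  32 26 23 25 25 24]
 [67 66 47 36 49 67 67 67 67 67 68 67 66 66 67 66 65 64 64 64 63 61 60 58
  33 24 24 24 25 23]
 [67 66 47 34 50 68 67 65 66 69 68 69 67 67 68 66 66 64 63 64 63 62 60 59
  31 26 26 22 25 22]
 [66 66 47 35 40 66 66 65 65 67 68 68 69 66 66 67 65 64 65 64 63 61 60 57
  26 26 26 24 23 26]
 [65 65 45 35 31 49 66 65 66 68 68 69 69 66 67 67 65 64 65 64 63 60 59 41
  25 25 23 24 23 24]
 [65 64 42 33 34 31 65 66 66 68 68 68 68 68 68 68 66 64 64 63 63 59 40 25
  24 24 25 23 23 24]
 [64 63 35 28 33 33 27 53 65 67 68 68 68 68 67 67 65 64 64 64 62 43 25 23
  23 23 25 22 23 25]
 [39 28 27 27 27 34 33 28 35 55 66 67 67 67 68 65 66 63 63 43 25 25 23 25
  24 24 24 23 27 25]
 [28 27 28 27 29 35 35 34 33 26 26 34 34 44 45 43 35 25 25 25 26 24 24 24
  27 26 24 26 25 25]
 [28 28 29 28 33 34 34 33 34 26 28 27 25 25 26 25 27 26 23 25 26 27 24 26
  26 26 26 26 24 26]
 [34 34 34 34 33 35 34 35 34 33 27 27 26 26 26 28 26 27 26 25 25 24 26 24
  25 25 24 24 25 25]
 [35 34 34 33 35 33 34 34 34 34 34 29 25 26 26 26 24 26 26 27 26 24 25 24
  23 25 25 25 25 26]
 [36 34 33 34 34 34 33 35 33 33 33 35 27 27 26 25 27 26 26 26 27 25 25 24
  25 24 25 25 25 26]]
[171 172 175 179 180 181  96  62  62  65  65  66  67  67  67  67  68  67
  65  66  65  65  64  62  61  60 145 176 176 175 176 175 177 179] [68 66 67 66 47 36 49 67 67 67 67 67 68 67 66 66 67 66 65 64 64 64 63 61
 60 58 33 24 24 24 25 23 24 23]
```

View pics/c3.png

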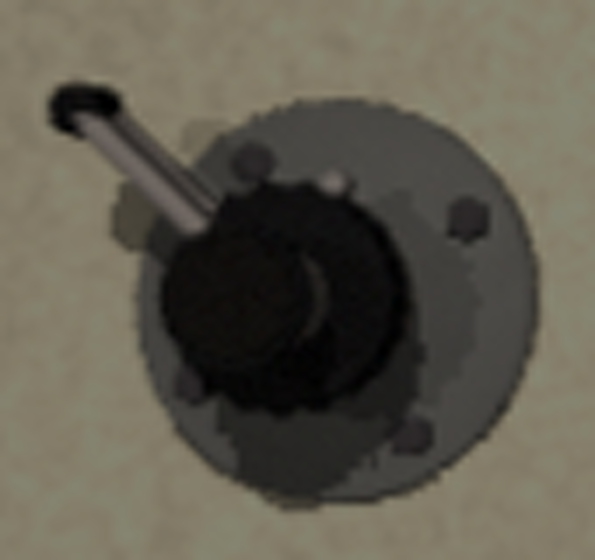

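```bash
python3 - <<'E'
from h import *
import pickle
t=pickle.load(open("top1.pkl","rb"));f=pickle.load(open("side1.pkl","rb"))
T=lambda u,v:np.array([165+u/7-.43,260+v/7-.43])
a=onz(t,T(337.5,300),12); b=onz(t,T(237,300),140); print(a,b)
for c in(a[:2],b[:2],(a+b)[:2]/2):
  o,_=ray(f,(300,320)); d=(o[:2]-c)/np.linalg.norm(o[:2]-c)
  print([proj(f,(*(c+13*d),z)).round(2) for z in(80,81.5)])
E
```

```text
[532.35625192 206.9364302   12.        ] [531.41789231 206.72577929 140.        ]
[array([300.36, 325.16]), array([300.35, 324.26])]
[array([301.06, 325.26]), array([301.05, 324.36])]
[array([300.71, 325.21]), array([300.7 , 324.31])]
```

>>> apply_moves:
  deltas:
    - {"x":0,"y":0,"z":-3,"yaw":0,"hand":20}
    - {"x":0,"y":0,"z":-5,"yaw":0,"hand":20}
    - {"x":0,"y":0,"z":-5,"yaw":0,"hand":20}
  force: 45

```text
t: 5.38
position: [536.3, -274.5, 84.9]
ee_rot: [0.001, 0.926, 0.377, 0.0]
force: [3.3, -2.9, 5.0]
finger_gap: 34.3
gripper_force: 45.0
```

```bash
python3 - <<'E'
from h import *
import pickle
f=r.grab_frame("side"); pickle.dump(f,open("s5.pkl","wb"));g=f["color"].mean(2)
print(g[174:188,402:414].round().astype(int)); s=r.read_state(); print(s["position"],s["force"])
t=r.grab_frame("top"); save(t,"t5.png",(430,230,530,330),5)
E
```

```text
[[42 64 65 68 68 69 70 77 74 74 74 83]
 [44 64 66 68 68 70 70 81 74 74 74 82]
 [45 65 66 69 69 69 70 80 74 74 77 82]
 [46 65 66 67 68 69 71 80 74 74 79 82]
 [47 64 66 67 69 70 70 83 73 74 82 81]
 [41 64 66 68 70 70 71 84 74 74 83 82]
 [37 44 59 69 69 70 74 84 74 71 84 81]
 [37 36 37 39 44 51 62 83 75 74 80 74]
 [36 37 36 37 42 38 45 84 74 73 72 71]
 [36 37 37 37 36 41 44 67 52 51 51 44]
 [41 41 37 37 37 38 37 39 38 38 38 38]
 [40 41 41 41 37 37 37 37 38 36 37 36]
 [37 39 40 41 38 35 36 36 37 37 37 39]
 [36 36 37 37 37 37 38 37 37 37 37 37]]
[ 536.29894578 -274.44561335   84.85731559] [ 3.15436101 -1.9230096   5.20957336]
```

View pics/t5.png

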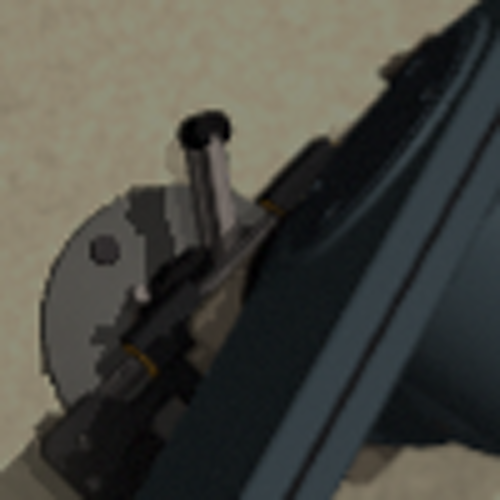

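The lever is still open (tip at (205,130) in the crop) and well clear of the finger. Dark begins about 0.8 px too high, so 1.5 mm more.

>>> apply_moves:
  deltas:
    - {"x":0,"y":0,"z":-1.5,"yaw":0,"hand":20}
    - {"x":0,"y":0,"z":-1.5,"yaw":0,"hand":20}
    - {"x":0,"y":0,"z":-1.5,"yaw":0,"hand":20}
  force: 50

```text
t: 5.85
position: [536.3, -274.5, 83.5]
ee_rot: [0.001, 0.926, 0.377, 0.0]
force: [2.5, -3.5, 5.6]
finger_gap: 34.2
gripper_force: 50.0
```

```bash
python3 - <<'E'
from h import *
f=r.grab_frame("side"); g=f["color"].mean(2)
print(g[178:186,402:414].round().astype(int)); s=r.read_state(); print(s["position"],s["force"],s["ft_torque"])
E
```

```text
[[54 65 67 68 69 69 71 83 74 74 79 81]
 [47 65 67 68 69 70 70 83 75 74 83 81]
 [37 58 67 69 70 70 73 84 74 72 83 80]
 [37 38 44 59 69 70 72 83 75 74 83 80]
 [36 36 36 38 39 44 54 84 74 73 73 73]
 [36 36 37 38 35 37 52 83 73 72 71 61]
 [42 40 38 37 37 37 38 47 44 39 41 39]
 [41 41 41 40 37 36 36 37 38 37 37 37]]
[ 536.31794769 -274.47444916   83.55488432] [ 3.25095689 -2.61196437  6.20860736] [-0.51821192 -0.32486859 -0.00724982]
```

At the mark to within about 0.5 mm. Sweeping now.

>>> apply_moves:
  deltas:
    - {"x":0,"y":0,"z":0,"yaw":0.1,"hand":20}
    - {"x":0,"y":0,"z":0,"yaw":0.2,"hand":20}
    - {"x":0,"y":0,"z":0,"yaw":0.3,"hand":20}
    - {"x":0,"y":0,"z":0,"yaw":0.4,"hand":20}
    - {"x":0,"y":0,"z":0,"yaw":0.5,"hand":20}

```text
t: 6.52
position: [535.7, -274.5, 83.5]
ee_rot: [0.0, 0.803, 0.596, -0.0]
force: [1.4, -3.9, 6.5]
finger_gap: 34.3
gripper_force: 51.4
```

```bash
python3 - <<'E'
from h import *
f=r.grab_frame("side"); g=f["color"].mean(2)
print(g[178:186,402:416].round().astype(int)); s=r.read_state(); print(s["position"],s["force"],s["ft_torque"])
t=r.grab_frame("top"); save(t,"t6.png",(430,230,530,330),5)
E
```

```text
[[53 65 66 69 69 70 70 71 71 70 70 70 55 79]
 [46 65 66 69 69 71 70 71 70 70 71 69 65 80]
 [35 56 66 69 71 70 70 70 71 70 70 70 65 80]
 [36 37 42 60 69 71 71 70 71 70 70 70 67 81]
 [36 35 37 38 39 44 44 44 43 46 40 40 69 79]
 [37 37 36 35 36 35 37 35 37 37 36 36 56 80]
 [38 37 38 37 37 35 37 35 37 37 36 36 37 39]
 [37 37 38 36 37 37 37 39 36 36 36 38 36 36]]
[ 535.68810474 -274.4746116    83.51898255] [ 2.19686152 -3.86715483  7.53533975] [-0.59527268  0.00804187 -0.05730776]
```

View pics/t6.png

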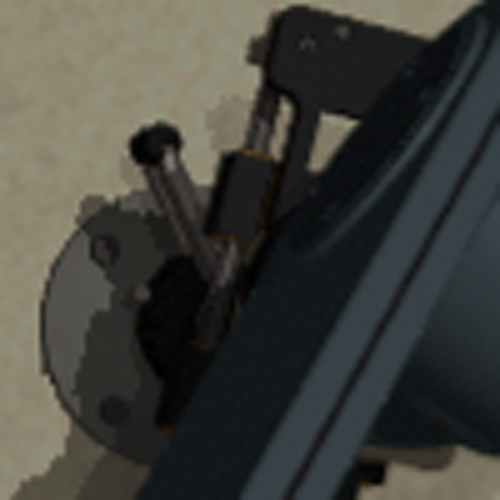

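The finger is pushing the lever (tip now at (160,140) in the crop, about 0.39 rad world), and the groove level hasn't changed. Continuing.

>>> apply_moves:
  deltas:
    - {"x":0,"y":0,"z":0,"yaw":0.08,"hand":20}
    - {"x":0,"y":0,"z":0,"yaw":0.16,"hand":20}
    - {"x":0,"y":0,"z":0,"yaw":0.24,"hand":20}
    - {"x":0,"y":0,"z":0,"yaw":0.32,"hand":20}
    - {"x":0,"y":0,"z":0,"yaw":0.4,"hand":20}

```text
t: 7.25
position: [535.3, -274.6, 83.5]
ee_rot: [0.0, 0.669, 0.743, -0.001]
force: [-1.0, -3.4, 7.9]
finger_gap: 34.1
gripper_force: 51.7
```

```bash
python3 - <<'E'
from h import *
f=r.grab_frame("side"); g=f["color"].mean(2)
print(g[179:185,402:414].round().astype(int)); s=r.read_state(); print(s["position"],s["force"],s["ft_torque"],s["joint_torque"],s["joint_positions"])
t=r.grab_frame("top"); save(t,"t7.png",(430,230,530,330),5)
E
```

```text
[[46 65 66 68 70 71 71 71 72 71 70 69]
 [36 56 67 69 68 71 72 72 71 71 70 69]
 [36 37 45 59 69 72 71 72 71 70 70 69]
 [36 37 36 37 37 44 44 45 44 43 39 40]
 [36 35 36 36 37 36 37 37 37 36 37 36]
 [37 37 37 37 38 36 37 36 36 37 38 36]]
[ 535.26668691 -274.51172018   83.51768335] [-0.55713929 -3.37661493  7.92861605] [-0.67397169  0.17767441 -0.02054372] [  1.77942663 -46.85845256 -21.13171577   0.91334738   0.57391729
   0.0799865 ] [-6.58378979e-01  4.66492936e-01  1.58018535e+00 -1.34786721e-03
  1.09492806e+00 -7.66774567e-01]
```

>>> apply_moves:
  deltas:
    - {"x":0,"y":0,"z":0,"yaw":0.04,"hand":20}
    - {"x":0,"y":0,"z":0,"yaw":0.08,"hand":20}
    - {"x":0,"y":0,"z":0,"yaw":0.12,"hand":20}

```text
t: 7.72
position: [535.2, -274.7, 83.5]
ee_rot: [0.0, 0.624, 0.782, -0.001]
force: [-0.6, -4.5, 7.7]
finger_gap: 34.6
gripper_force: 51.6
```

```bash
cat > q.py <<'E'
from h import *
s=r.read_state(); j=s["joint_positions"]; print(s["t"],s["position"],s["force"],s["ft_torque"],s["joint_torque"][[0,5]],"A",j[0]-j[5])
t=r.grab_frame("top"); cv2.imwrite("pics/last.png",t["color"][230:330,430:530,::-1])
c=np.array([536.5,-275.]); g=t["color"].max(2).astype(float)
# dark bar of lever tip: sample annulus r=69 at z=98 by angle
A=np.arange(.3,1.5,.03); print([(round(a,2),int(g[tuple(np.round(proj(t,(*(c+69*np.array([np.cos(a),np.sin(a)])),97))[::-1]).astype(int))])) for a in A])
E
python3 q.py
```

```text
7.725 [ 535.16418711 -274.66063208   83.53378286] [-0.59408045 -4.50057159  7.68763921] [-0.82286147  0.15862001 -0.16409378] [2.42409222 0.26278901] A 0.2233506645488098
[(np.float64(0.3), 13), (np.float64(0.33), 27), (np.float64(0.36), 18), (np.float64(0.39), 35), (np.float64(0.42), 123), (np.float64(0.45), 127), (np.float64(0.48), 125), (np.float64(0.51), 124), (np.float64(0.54), 123), (np.float64(0.57), 122), (np.float64(0.6), 125), (np.float64(0.63), 123), (np.float64(0.66), 123), (np.float64(0.69), 141), (np.float64(0.72), 146), (np.float64(0.75), 114), (np.float64(0.78), 39), (np.float64(0.81), 12), (np.float64(0.84), 13), (np.float64(0.87), 16), (np.float64(0.9), 15), (np.float64(0.93), 14), (np.float64(0.96), 10), (np.float64(0.99), 32), (np.float64(1.02), 121), (np.float64(1.05), 128), (np.float64(1.08), 126), (np.float64(1.11), 144), (np.float64(1.14), 96), (np.float64(1.17), 88), (np.float64(1.2), 84), (np.float64(1.23), 70), (np.float64(1.26), 83), (np.float64(1.29), 84), (np.float64(1.32), 48), (np.float64(1.35), 48), (np.float64(1.38), 72), (np.float64(1.41), 70), (np.float64(1.44), 49), (np.float64(1.47), 47)]
```

>>> apply_moves:
  deltas:
    - {"x":0,"y":0,"z":0,"yaw":0.03,"hand":20}
    - {"x":0,"y":0,"z":0,"yaw":0.06,"hand":20}

```text
t: 8.02
position: [535.1, -274.7, 83.5]
ee_rot: [-0.0, 0.6, 0.8, -0.001]
force: [-0.7, -4.2, 7.8]
finger_gap: 34.1
gripper_force: 51.6
```

```bash
python3 q.py | sed 's/np.float64//g' | cut -c1-900
```

```text
8.025 [ 535.13142299 -274.7053375    83.52801205] [-0.69165638 -4.22082275  7.7618611 ] [-0.75113466  0.1934754  -0.2057247 ] [2.58842871 0.12805869] A 0.2829014940867006
[((0.3), 31), ((0.33), 25), ((0.36), 24), ((0.39), 16), ((0.42), 12), ((0.45), 29), ((0.48), 96), ((0.51), 124), ((0.54), 124), ((0.57), 123), ((0.6), 125), ((0.63), 123), ((0.66), 123), ((0.69), 122), ((0.72), 127), ((0.75), 145), ((0.78), 146), ((0.81), 114), ((0.84), 17), ((0.87), 12), ((0.9), 15), ((0.93), 15), ((0.96), 15), ((0.99), 16), ((1.02), 13), ((1.05), 91), ((1.08), 123), ((1.11), 126), ((1.14), 75), ((1.17), 95), ((1.2), 83), ((1.23), 72), ((1.26), 83), ((1.29), 84), ((1.32), 49), ((1.35), 47), ((1.38), 72), ((1.41), 69), ((1.44), 48), ((1.47), 46)]
```

>>> apply_moves:
  deltas:
    - {"x":0,"y":0,"z":0,"yaw":0.03,"hand":20}
    - {"x":0,"y":0,"z":0,"yaw":0.06,"hand":20}

```text
t: 8.32
position: [535.1, -274.7, 83.5]
ee_rot: [-0.0, 0.576, 0.818, -0.001]
force: [-2.0, -3.6, 6.9]
finger_gap: 34.3
gripper_force: 51.7
```

```bash
python3 q.py | sed 's/np.float64//g' | cut -c1-700
```

```text
8.325 [ 535.10902299 -274.74855218   83.51868426] [-1.99445471 -3.6344283   6.85657151] [-0.8301516   0.18456918 -0.22774108] [2.77637355 0.09714466] A 0.3427962106141337
[((0.3), 31), ((0.33), 30), ((0.36), 31), ((0.39), 32), ((0.42), 31), ((0.45), 24), ((0.48), 17), ((0.51), 17), ((0.54), 66), ((0.57), 122), ((0.6), 126), ((0.63), 123), ((0.66), 122), ((0.69), 123), ((0.72), 126), ((0.75), 125), ((0.78), 124), ((0.81), 124), ((0.84), 144), ((0.87), 66), ((0.9), 18), ((0.93), 12), ((0.96), 15), ((0.99), 15), ((1.02), 19), ((1.05), 16), ((1.08), 13), ((1.11), 89), ((1.14), 69), ((1.17), 78), ((1.2), 63), ((1.23), 69), ((1.26), 82), ((1.29), 84), ((1.32), 49), ((1.35), 49), ((1.38), 72), ((1.41), 71), ((1.44), 50), ((1.47), 46)]
```

>>> apply_moves:
  deltas:
    - {"x":0,"y":0,"z":0,"yaw":0.03,"hand":20}
    - {"x":0,"y":0,"z":0,"yaw":0.06,"hand":20}

```text
t: 8.62
position: [535.1, -274.8, 83.5]
ee_rot: [-0.0, 0.551, 0.834, -0.001]
force: [-0.5, -3.7, 7.3]
finger_gap: 34.0
gripper_force: 51.8
```

```bash
python3 q.py | sed 's/np.float64//g' | cut -c1-700
```

```text
8.625 [ 535.07058399 -274.83018698   83.53792836] [-0.4965296  -3.68889436  7.29087349] [-0.85565252  0.1803279  -0.27241784] [2.95132108 0.06549818] A 0.40260944262963805
[((0.3), 31), ((0.33), 31), ((0.36), 31), ((0.39), 31), ((0.42), 32), ((0.45), 32), ((0.48), 32), ((0.51), 31), ((0.54), 32), ((0.57), 12), ((0.6), 73), ((0.63), 123), ((0.66), 123), ((0.69), 123), ((0.72), 125), ((0.75), 125), ((0.78), 125), ((0.81), 125), ((0.84), 124), ((0.87), 127), ((0.9), 144), ((0.93), 65), ((0.96), 14), ((0.99), 13), ((1.02), 16), ((1.05), 20), ((1.08), 19), ((1.11), 16), ((1.14), 16), ((1.17), 62), ((1.2), 63), ((1.23), 54), ((1.26), 80), ((1.29), 84), ((1.32), 49), ((1.35), 47), ((1.38), 72), ((1.41), 70), ((1.44), 50), ((1.47), 46)]
```

>>> apply_moves:
  deltas:
    - {"x":0,"y":0,"z":0,"yaw":0.02,"hand":20}
    - {"x":0,"y":0,"z":0,"yaw":0.04,"hand":20}

```text
t: 8.93
position: [535.2, -275.0, 83.5]
ee_rot: [0.0, 0.535, 0.845, -0.001]
force: [-0.6, -5.8, 7.9]
finger_gap: 34.6
gripper_force: 52.5
```

```bash
python3 q.py | sed 's/np.float64//g' | cut -c1-700
```

```text
8.925 [ 535.18817    -275.00915279   83.52118623] [-0.6167646  -5.81196081  7.93728598] [-0.96955069 -0.04704247 -0.33349702] [ 3.38794917 -0.1421897 ] A 0.44208658440624615
[((0.3), 31), ((0.33), 31), ((0.36), 31), ((0.39), 31), ((0.42), 32), ((0.45), 32), ((0.48), 32), ((0.51), 30), ((0.54), 30), ((0.57), 32), ((0.6), 13), ((0.63), 16), ((0.66), 119), ((0.69), 123), ((0.72), 125), ((0.75), 124), ((0.78), 125), ((0.81), 125), ((0.84), 125), ((0.87), 126), ((0.9), 127), ((0.93), 123), ((0.96), 41), ((0.99), 16), ((1.02), 16), ((1.05), 17), ((1.08), 18), ((1.11), 18), ((1.14), 15), ((1.17), 23), ((1.2), 60), ((1.23), 55), ((1.26), 62), ((1.29), 82), ((1.32), 47), ((1.35), 48), ((1.38), 72), ((1.41), 70), ((1.44), 50), ((1.47), 44)]
```

>>> apply_moves:
  deltas:
    - {"x":0,"y":0,"z":0,"yaw":0.02,"hand":20}
    - {"x":0,"y":0,"z":0,"yaw":0.04,"hand":20}

```text
t: 9.22
position: [535.6, -275.4, 83.6]
ee_rot: [0.001, 0.518, 0.856, -0.001]
force: [-0.2, -6.3, 5.1]
finger_gap: 34.8
gripper_force: 54.0
```

```bash
python3 q.py | sed 's/np.float64//g' | cut -c1-700
```

```text
9.225 [ 535.56632693 -275.41494331   83.56729036] [-0.24801372 -6.32181503  5.08363405] [-1.24334486 -0.29268253 -0.48313559] [ 3.67437892 -0.27050159] A 0.48168870141766806
[((0.3), 32), ((0.33), 30), ((0.36), 33), ((0.39), 32), ((0.42), 30), ((0.45), 32), ((0.48), 30), ((0.51), 31), ((0.54), 32), ((0.57), 31), ((0.6), 34), ((0.63), 33), ((0.66), 12), ((0.69), 117), ((0.72), 126), ((0.75), 125), ((0.78), 125), ((0.81), 125), ((0.84), 124), ((0.87), 127), ((0.9), 127), ((0.93), 122), ((0.96), 37), ((0.99), 15), ((1.02), 14), ((1.05), 20), ((1.08), 19), ((1.11), 19), ((1.14), 17), ((1.17), 24), ((1.2), 60), ((1.23), 55), ((1.26), 61), ((1.29), 82), ((1.32), 49), ((1.35), 48), ((1.38), 73), ((1.41), 70), ((1.44), 49), ((1.47), 46)]
```

The lever stopped moving while the torque rose, so it is on its closed stop. Holding, checking the groove, then handing in.

>>> apply_moves:
  deltas:
    - {"x":0,"y":0,"z":0,"yaw":-0.01,"hand":20}
    - {"x":0,"y":0,"z":0,"yaw":-0.01,"hand":20}
    - {"x":0,"y":0,"z":0,"yaw":-0.01,"hand":20}
    - {"x":0,"y":0,"z":0,"yaw":-0.01,"hand":20}

```text
t: 9.78
position: [535.4, -275.3, 83.5]
ee_rot: [0.001, 0.522, 0.853, -0.001]
force: [-0.4, -5.3, 6.6]
finger_gap: 34.5
gripper_force: 53.7
```

```bash
python3 - <<'E'
from h import *
g=r.grab_frame("side")["color"].mean(2)
print(g[179:185,402:416].round().astype(int)); s=r.read_state(); print(s["position"],s["force"],s["ft_torque"],s["gripper_force"])
E
```

```text
[[69 66 66 68 70 70 70 70 72 71 71 69 67 57]
 [69 64 67 67 69 70 70 71 72 71 70 69 67 47]
 [68 48 43 58 70 70 69 71 71 71 71 68 50 38]
 [71 41 36 39 38 44 43 45 45 44 37 39 38 37]
 [41 35 36 36 36 35 36 36 37 37 36 35 37 36]
 [35 36 36 35 36 37 35 37 36 36 37 37 35 36]]
[ 535.44933974 -275.30705989   83.52452224] [-1.05802909 -4.81923702  6.29405866] [-1.1302648  -0.16512305 -0.40091042] 53.679611971601844
```

```bash
python3 -c "
from station import r
print(r.sign_off())"
```

```text
the job is handed in; nothing more can be done
None
```

I handed the job in at about 10 s, with the leg gripped by its cap at about 54 N, its groove within about 1 mm of the ring's top by my camera estimate, and the lever on its closed stop; no verdict came back.

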